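# Snap the vial lids shut and show the tall vial to the camera

## Robot

A 6-joint arm with a two-finger parallel gripper is mounted at the origin on a cart in front of the work surface, level with it; the furniture and walls round the work are solid. World frame = base frame: x ahead of the robot, y to its left, z up, the work surface at z = 0. Lengths are in m, angles in rad, forces in N, time in s.
With the tool pointing down it reaches from about 0.35 to 0.975 m from the base axis. Payload 4.9 kg.
Tool frame: the origin (TCP) lies on the front face of the gripper's body, between the roots of the fingers; the fingertips stand ctrl.tip_extent ahead of it and the grasp point (between the pads) lies 54 mm ahead of it (ctrl.tip_extent is the distance from the TCP to the fingertips, in m); z points along the fingers, y is the line along which they close (so a half turn about z gives the same grasp; the last joint's range is limited). The gripper opens to 85 mm and grips with 20 to 120 N. Pads are 22 mm wide; open, the fingers measure 114 mm over their backs; the gripper's body (76 mm by 85 mm) begins 54 mm behind the grasp point. The pads swing forward as they close: fully open they stand 13 mm farther back than shut.
Start: joints at [-1.403, 0.053, 1.613, -0, 1.476, -0.119], TCP at [0.177, -0.599, 0.304] pointing down, gripper open.
Joint ranges: [-3.01, 3.01], [-1.01, 2.22], [0.06, 2.58], [-1.02, 4.17], [0.09, 2.62], [-3.14, 3.14]. Speed limits (rad/s): [2.57, 2.57, 3.14, 3.14, 3.14, 3.14].

## Interface

Orientations are given as a rotation vector (axis times angle).
In Python, from station import ctrl gives the robot as it stands.
- The arm moves only by the tool apply_moves, never from a script. Its argument "rows" is one flat list of numbers, 6 for each row, row after row: the shift along the tool's x, y, z normalised to -1 to 1, where 1 is 0.6 m, then the turn, a rotation vector about the tool's x, y, z normalised to -1 to 1, where 1 is 90 degrees. A call has 1 to 20 rows; each row is the pose to reach, as a shift and turn from the pose commanded when the call began, along the tool's axes at that moment; what a row does not reach only later rows make up. A row lasts 1/10 s, in which the tool goes at most 50 mm and 8.59 degrees, less where a joint would pass 70% of its speed; a pose out of reach is approached as far as the arm can. A call with a number of a shift or a turn outside -1 to 1 is refused whole. A call with a gripper value outside its range is refused whole. "grip" is the opening, from 0 (shut) to 1 (fully open), set as the call begins (left out, the last holds). The fingers move at their own pace and stop on an object; "grip_force" is the grip in N (left out, the last holds). Time passes only in rows, so rows that repeat a pose let the fingers close. It gives the time, the measured TCP pose, the force, the opening and the grip force at its end, in the units of the state.
- ctrl.get_obs(): the state, without advancing time (a new reading comes with each control period).
- ctrl.get_image(name): name is "scene" or "top" or "wrist"; returns (picture, depth): 420x560x3 uint8, blue, green, red; 420x560 float32, m along the optical axis (not along the pixel's ray), 0 where there is no reading.
- ctrl.camera_model(name): a dict with "mtx" (3x3 intrinsics, pixels), "R" (3x3) and "t" (3): a world point X has camera coordinates R X + t; the wrist camera has in their place "tool_from_camera" (4x4, takes a point from camera to tool coordinates, whose origin is the TCP and whose axes are the flange's). Camera axes: x right, y down, z forward; pixel columns grow to the right and rows downward; lengths in m; the calibration is good to about 2 mm. A picture is of the moment at which its call begins: read the wrist's pose just before it. camera_model takes no time and is no camera call.
- ctrl.finish_job(): hands the job in; it is judged then, once.
The state is a dict: "t": time; "q": joint angles; "dq": joint speeds; "effort": joint torques, N m; "tool_pos": TCP position; "tool_rot": TCP orientation; "contact_force": force on the tool from outside, world axes, zero at the start; "wrist_torque": the same for the moment, N m; "opening": finger opening in m; "grip_force": force on a finger pad.
Only numpy, scipy, OpenCV 4.12 (cv2) and the standard library are available. Lean on these libraries where they do the work, as an engineer would, in place of code of your own. Each camera call takes 0.05 s, during which the arm holds its last target. There are 200 camera calls.

## Task

Two of the three flip-top vials in the grey rack, the tall one and a short one, still have their lids standing open: press both lids down until they snap shut. Then lift the tall vial out of the rack and hold it still in the air in front of the inspection camera, upright, its middle centred on the lens and about 10 cm from it, with its thumb tab facing the lens. Finish while still holding it there, leaving the short vials in the rack and the things around it where they are.

Things in the scene. Friction and masses are not known exactly. Their poses are not given: they have to be found in the camera images.
- tall_vial: The tall vial, sizes in mm: white plastic round vial, body 34 across; the body's origin is the centre of its underside, z up its axis, +x points to the side of its thumb tab, -x to the hinge side. 85 tall without the lid, 90 with the lid shut. Loose, about 50 g in all; its underside is 8 mm above the bench
- tall_vial_mid (a point): The middle of the tall vial: on its axis, 45 mm above its underside
- tall_vial_tab (a point): The thumb tab of the tall vial with its lid shut: 21 mm from the vial's axis along its +x, 87 mm above the underside (the point is fixed to the vial's body)
- short_vial_a: Short vial whose lid starts open, sizes in mm: white plastic round vial, body 34 across; the body's origin is the centre of its underside, z up its axis, +x points to the side of its thumb tab, -x to the hinge side. 60 tall without the lid, 65 with the lid shut; stands in the rack like the tall one
- short_vial_b: Short vial whose lid starts shut, otherwise the same as short_vial_a
- tall_lid (a joint): Hinged lid of the tall vial, in rad: 0 shut, 0.65 fully open. Disc 34 mm across, 5 thick, with a thumb tab 13 wide standing out 8 at +x. Hinge pin level at the vial's -x side, 18 mm from its axis, 85 above its underside; the tab end swings up. Springs open unless pressed past a catch (felt from 0.21 to 0.08), then stays near 0. It takes about 4 N at the tab, 8 N over the axis
- short_lid_a (a joint): Hinged lid of short_vial_a, in rad: 0 shut, 0.65 fully open. Disc 34 mm across, 5 thick, with a thumb tab 13 wide standing out 8 at +x. Hinge pin level at the vial's -x side, 18 mm from its axis, 60 above its underside; the tab end swings up. Springs open unless pressed past a catch (felt from 0.21 to 0.08), then stays near 0. It takes about 4 N at the tab, 8 N over the axis
- short_lid_b (a joint): Hinged lid of short_vial_b (starts shut), in rad: 0 shut, 0.65 fully open. Disc 34 mm across, 5 thick, with a thumb tab 13 wide standing out 8 at +x. Hinge pin level at the vial's -x side, 18 mm from its axis, 60 above its underside; the tab end swings up. Springs open unless pressed past a catch (felt from 0.21 to 0.08), then stays near 0. It takes about 4 N at the tab, 8 N over the axis
- rack: Fixed grey block 64 x 236 x 32 mm, origin at the centre of its underside on the bench; three sockets in a row along its y, at y = -84, 0 and +84 mm, each 37 mm across and 24 mm deep. Any vial may stand in any socket
- camera: Fixed inspection camera on a stand: base plate 90 x 90 mm, slim post 235 mm tall, grey head 50 mm square with a black lens barrel; origin on the bench under the post; it looks along its own -x, level
- lens (a point): Centre of the camera's front lens face, 190 mm above the bench and 76 mm along the camera's -x from its origin; axes like the camera's, so what it sees lies at -x. The barrel is 40 mm across
- petri: Loose bystander: petri dish 60 mm across, 14 high, on the bench; origin at the centre of its underside
- amber: Loose bystander: brown bottle 46 mm across, 88 high; origin at the centre of its underside
- bottle: Loose bystander: clear bottle with screw cap, 54 mm across, 100 high; origin at the centre of its underside
- timer: Loose bystander: white countdown timer 62 x 68 x 19 mm; origin at the centre of its underside
Mind the look-alikes: they are no part of the job. What is shaped like the tall_vial but green or turquoise is not meant.

How it is judged:
By the outcome, as a careful person would: the job done as asked, in the order asked, and still so for the second after the job is handed in, while the arm keeps its last pose, push and grip.
It also fails if it takes over 48 s, if anything falls off the work surface, if the arm or the gripper's body presses on something with over 40 N, if the wrist force passes 120 N, or if a joint passes its speed limit or range.

## Working session

There is one attempt and no reset: what is moved stays moved. The work goes in short steps, Python scripts to look and compute and a tool call to move; the robot and the scene stay as the last step left them, time stands still between calls to the robot, and variables do not carry over. Pictures are saved under pics/ and viewed, at most 10 in all, crops included, and the job is handed in when it is done.

Besides the shell and the picture viewer there is one more tool, called after "Call:" as name(argument=value, ...) on one line, values as JSON. apply_moves: Moves the arm, as the interface text tells. Its arguments: {"type":"object","properties":{"rows":{"type":"array","items":{"type":"number"}},"grip":{"type":"number"},"grip_force":{"type":"number"}},"required":["rows"]}

```bash
ls; mkdir -p pics; cat > h.py <<'E'
from station import ctrl
import numpy as np, cv2
from scipy.spatial.transform import Rotation as Rn
def cloud(name):
    o=ctrl.get_obs(); img,d=ctrl.get_image(name); m=ctrl.camera_model(name)
    v,u=np.mgrid[:420,:560]; K=np.array(m["mtx"])
    P=np.stack([(u-K[0,2])/K[0,0]*d,(v-K[1,2])/K[1,1]*d,d],-1)
    if name=="wrist":
        T=np.array(m["tool_from_camera"]); P=P@T[:3,:3].T+T[:3,3]
        P=P@Rn.from_rotvec(o["tool_rot"]).as_matrix().T+o["tool_pos"]
    else: P=(P-np.array(m["t"]))@np.array(m["R"])
    P[d==0]=np.nan
    return img,P
E
python3 - <<'E'
from h import *
a={}
for n in("scene","top"):
    i,P=cloud(n); np.savez(n,i=i,P=P); a[n]=i
    cv2.imwrite(f"pics/{n}.png",i)
o=ctrl.get_obs(); print(o, ctrl.tip_extent); print(Rn.from_rotvec(o["tool_rot"]).as_matrix().round(3))
E
```

```text
pics
{'t': 0.1, 'q': array([-1.40299232e+00,  5.33239325e-02,  1.61415503e+00,  6.43953258e-06,
        1.47600436e+00, -1.19028463e-01]), 'dq': array([ 0.0015144 , -0.00061704, -0.00405715,  0.00057533,  0.00020387,
        0.00379217]), 'effort': array([ 1.20658031e-03, -3.94902921e+01, -3.71361673e+01,  8.04047772e-06,
        3.95169365e-03, -4.49826842e-06]), 'tool_pos': array([ 0.17673488, -0.59904535,  0.30276631]), 'tool_rot': array([-3.10746880e+00, -4.48741336e-01,  6.23174476e-05]), 'contact_force': array([-0.38201284, -0.14783723, -0.42257425]), 'wrist_torque': array([-0.00852603,  0.00961487, -0.01384637]), 'grip_force': 0.0, 'opening': 0.08540270406289026} 0.0726
[[ 0.959  0.283 -0.   ]
 [ 0.283 -0.959  0.002]
 [ 0.    -0.002 -1.   ]]
```

View pics/scene.png

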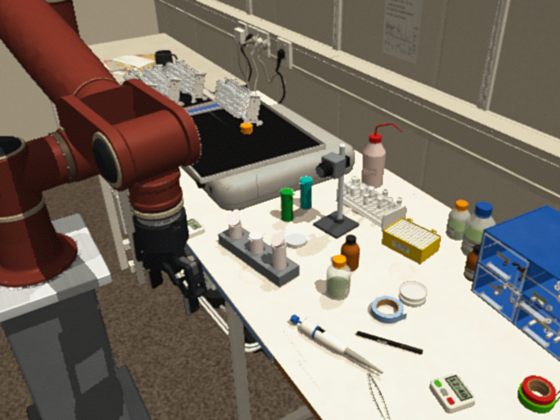

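View pics/top.png

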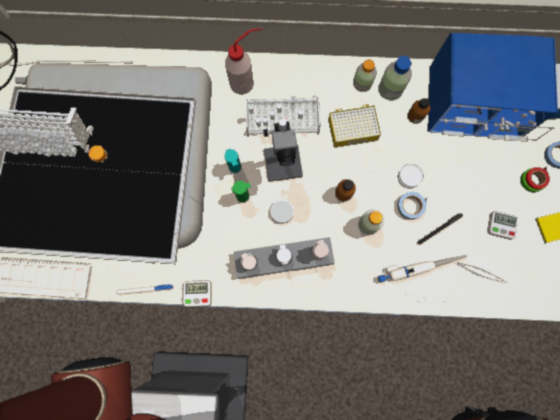

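The scene view shows three white vials in the grey rack: (236,228), (256,243) and a tall one at (279,253). The top view shows the same three at (248,262), (283,256) and (321,250). The green and turquoise ones at (287,204) and (306,192) are look-alikes. Next I'll measure these and crop.

```bash
python3 - <<'E'
from h import *
T=np.load("top.npz");i,P=T["i"],T["P"]
for u,v in((283,258),(248,262),(283,256),(321,250),(238,270),(330,245),(283,212),(345,190),(372,222),(283,165),(286,145),(197,290),(241,192),(232,162)): print(u,v,P[v,u].round(3))
S=np.load("scene.npz");j,Q=S["i"],S["P"]
for u,v in((279,253),(256,243),(236,228)): print(u,v,Q[v,u].round(3))
a=cv2.resize(i[225:290,220:350],(780,390),interpolation=cv2.INTER_CUBIC)
b=cv2.resize(j[205:295,205:315],(244,200),interpolation=cv2.INTER_CUBIC)
b=cv2.resize(j[140:290,205:365],(640,600),interpolation=cv2.INTER_CUBIC)
cv2.imwrite("pics/ct.png",a);cv2.imwrite("pics/cs.png",b)
E
```

```text
283 258 [ 0.466 -0.302  0.074]
248 262 [ 0.453 -0.223  0.08 ]
283 256 [ 0.472 -0.302  0.069]
321 250 [ 0.484 -0.386  0.108]
238 270 [ 0.438 -0.196  0.031]
330 245 [ 0.507 -0.414  0.031]
283 212 [ 0.587 -0.297  0.018]
345 190 [ 0.635 -0.443  0.074]
372 222 [ 0.555 -0.502  0.099]
283 165 [ 0.656 -0.294  0.181]
286 145 [ 0.689 -0.299  0.215]
197 290 [ 0.387 -0.099  0.017]
241 192 [ 0.616 -0.197  0.088]
232 162 [ 0.688 -0.171  0.089]
279 253 [ 0.483 -0.4    0.077]
256 243 [ 0.467 -0.318  0.061]
236 228 [ 0.455 -0.237  0.061]
```

View pics/ct.png

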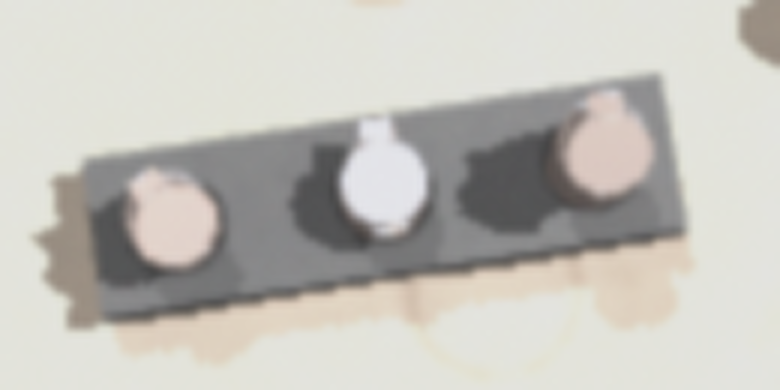

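View pics/cs.png

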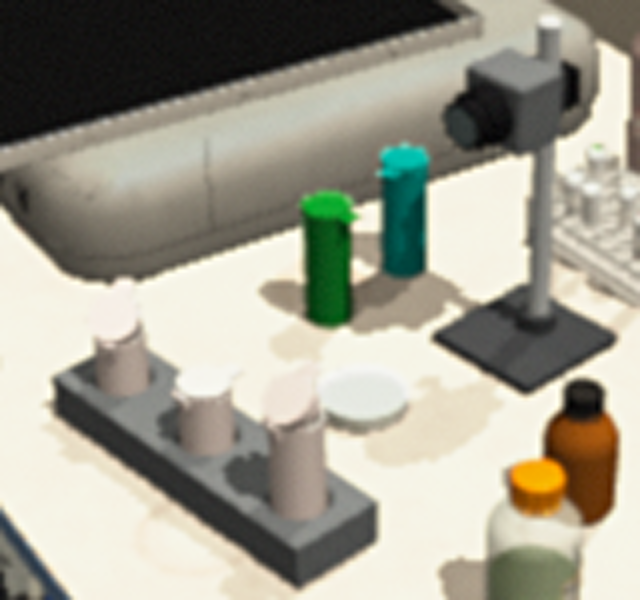

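The crops confirm the vials. The tall one with its lid open is at top (321,250), short A with its lid open is at (248,262), and short B with its lid shut is in the middle. All the tabs point roughly +x, towards the camera. Next I'll measure them precisely.

```bash
cat > m.py <<'E'
from h import *
T=np.load("top.npz");i,P=T["i"],T["P"];x,y,z=P[...,0],P[...,1],P[...,2]
m=ctrl.camera_model("top");K,R,t=map(np.array,(m["mtx"],m["R"],m["t"]));C=-R.T@t
def onplane(uv,h):
    d=np.c_[np.asarray(uv,float),np.ones(len(uv))]@np.linalg.inv(K).T@R
    return C+d*((h-C[2])/d[:,2])[:,None]
def rect(mask,h):
    mask=cv2.morphologyEx(mask.astype(np.uint8),cv2.MORPH_OPEN,np.ones((3,3)))
    c=max(cv2.findContours(mask,0,2)[0],key=cv2.contourArea)[:,0]
    X=onplane(c,h)[:,:2]; r=cv2.minAreaRect((X*1000).astype(np.float32)); return r,mask,X
dark=i.max(-1)<130
reg=(x>.4)&(x<.54)&(y<-.15)&(y>-.44)
r,mk,_=rect(reg&(z>.022)&(z<.045),.032);print("rack",r,C.round(3))
reg=(x>.58)&(x<.78)&(y<-.22)&(y>-.38)
r,_,_=rect(reg&(z>-.01)&(z<.025)&(i.max(-1)<110),.006);print("plate",r)
for lo,hi in((.16,.225),(.205,.225),(.225,.25)):
    s=reg&(z>lo)&(z<hi);print("head",lo,s.sum(),np.nanmean(P[s],0).round(4),np.nanmin(P[s],0).round(3),np.nanmax(P[s],0).round(3)); 
    if s.sum()>20:print(cv2.minAreaRect((P[s][:,:2]*1000).astype(np.float32)))
S=np.load("scene.npz");Q=S["P"]
s=(Q[...,0]>.5)&(Q[...,0]<.78)&(Q[...,1]<-.22)&(Q[...,1]>-.38)&(Q[...,2]>.12)&(Q[...,2]<.26)
print("scene head",s.sum(),np.nanmin(Q[s],0).round(3),np.nanmax(Q[s],0).round(3))
q=Q[s];f=q[q[:,0]<np.nanmin(q[:,0])+.02];print("front",f.mean(0).round(4),f.min(0).round(3),f.max(0).round(3))
for n,c,lo in(("tall",(.484,-.386),.075),("a",(.453,-.223),.05),("b",(.47,-.302),.05)):
    s=(np.hypot(x-c[0],y-c[1])<.038)&(z>lo);p=P[s]
    pc=p-p.mean(0);n3=np.linalg.svd(pc)[2][2];n3*=np.sign(n3[2])
    print(n,s.sum(),p.mean(0).round(4),"z",p[:,2].min().round(3),p[:,2].max().round(3),"normal",n3.round(3),"tabdir",np.degrees(np.arctan2(-n3[1],-n3[0])).round(1), "rect",cv2.minAreaRect((p[:,:2]*1000).astype(np.float32)))
E
python3 m.py
```

```text
rack ((473.6312561035156, -303.19512939453125), (64.81440734863281, 235.76327514648438), 10.94900894165039) [ 0.357 -0.306  1.094]
plate ((719.2391357421875, -289.8446960449219), (86.60307312011719, 88.02774047851562), 10.86533260345459)
head 0.16 918 [ 0.6958 -0.2926  0.2067] [ 0.654 -0.321  0.168] [ 0.748 -0.247  0.224]
((700.7789916992188, -293.06298828125), (95.42472076416016, 60.80333709716797), 28.363452911376953)
head 0.205 606 [ 0.6981 -0.2948  0.2121] [ 0.656 -0.32   0.205] [ 0.747 -0.268  0.224]
((701.0579223632812, -294.557861328125), (89.72260284423828, 49.84465408325195), 10.49832820892334)
head 0.225 51 [ 0.7303 -0.289   0.233 ] [ 0.724 -0.295  0.225] [ 0.74  -0.283  0.238]
((731.6631469726562, -288.865234375), (16.10140609741211, 12.60330581665039), 1.3410630226135254)
scene head 831 [ 0.502 -0.379  0.12 ] [ 0.75  -0.27   0.237]
front [ 0.5019 -0.3792  0.1215] [ 0.502 -0.379  0.122] [ 0.502 -0.379  0.122]
tall 207 [ 0.4869 -0.385   0.1073] z 0.075 0.122 normal [-0.641  0.2    0.741] tabdir -17.3 rect ((487.60894775390625, -385.6705322265625), (35.26512908935547, 32.72349166870117), 3.2303810119628906)
a 191 [ 0.4559 -0.2223  0.0831] z 0.065 0.097 normal [-0.52  -0.264  0.813] tabdir 27.0 rect ((456.76739501953125, -221.90769958496094), (33.529090881347656, 33.39550018310547), 4.70078706741333)
b 199 [ 0.4749 -0.3029  0.0717] z 0.057 0.077 normal [-0.012  0.012  1.   ] tabdir -43.4 rect ((477.30706787109375, -302.88702392578125), (44.236968994140625, 30.10894012451172), 2.3228912353515625)
```

Call:
apply_moves(rows=[0.57, -0.35, -0.05, 0, 0, 0, 0.57, -0.35, -0.05, 0, 0, 0, 0.57, -0.35, -0.05, 0, 0, 0, 0.57, -0.35, -0.05, 0, 0, 0, 0.57, -0.35, -0.05, 0, 0, 0, 0.57, -0.35, -0.05, 0, 0, 0, 0.57, -0.35, -0.05, 0, 0, 0, 0.57, -0.35, -0.05, 0, 0, 0, 0.57, -0.35, -0.05, 0, 0, 0, 0.57, -0.35, -0.05, 0, 0, 0, 0.57, -0.35, -0.05, 0, 0, 0, 0.57, -0.35, -0.05, 0, 0, 0], grip=0)

```text
t: 1.3
tool_pos: [0.4445, -0.3023, 0.3335]
tool_rot: [-3.109, -0.446, 0.001]
contact_force: [-0.8, -0.4, -0.4]
opening: -0.0001
grip_force: 0.0
```

```bash
python3 - <<'E'
from h import *
i,P=cloud("wrist"); np.savez("w1",i=i,P=P); cv2.imwrite("pics/w1.png",i)
o=ctrl.get_obs(); print(o["t"],o["tool_pos"],ctrl.tip_extent,o["opening"]); print(np.round(ctrl.camera_model("wrist")["tool_from_camera"],3))
E
```

```text
1.35 [ 0.44453555 -0.3023676   0.33355148] 0.0726 9.826793845298923e-05
[[-0.    -0.954 -0.301  0.077]
 [ 1.     0.    -0.001 -0.   ]
 [ 0.001 -0.301  0.954 -0.07 ]
 [ 0.     0.     0.     1.   ]]
```

View pics/w1.png

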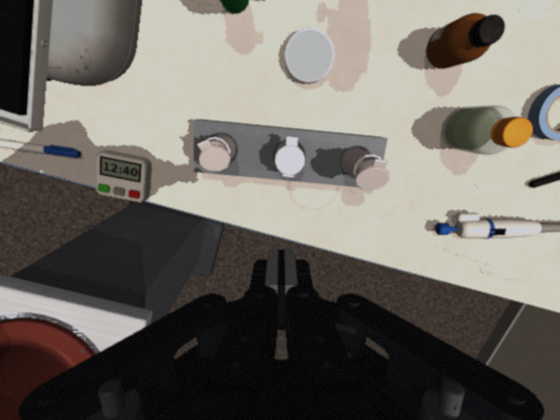

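The wrist view shows A at (215,153), B at (290,158) and the tall vial at (370,170). I'll get tab directions from the lid planes and the tab points.

```bash
cat > lid.py <<'E'
from h import *
import sys
def lids(img,P,lst):
    x,y,z=np.moveaxis(P,-1,0)
    for n,c,top in lst:
        s=(np.hypot(x-c[0],y-c[1])<.034)&(z>top-.004)&(z<top+.045); p=P[s]
        best=None;rng=np.random.default_rng(0)
        for _ in range(300):
            a,b,d=p[rng.choice(len(p),3,False)];nn=np.cross(b-a,d-a);l=np.linalg.norm(nn)
            if l<1e-9: continue
            k=abs((p-a)@nn/l)<.002
            if best is None or k.sum()>best.sum(): best=k
        q=p[best];n3=np.linalg.svd(q-q.mean(0))[2][2];n3*=np.sign(n3[2])
        hi=q[q[:,2]>np.sort(q[:,2])[-8]].mean(0)
        r=np.hypot(q[:,0]-c[0],q[:,1]-c[1]);f=q[np.argsort(r)[-8:]].mean(0)
        print(n,len(p),len(q),"mean",q.mean(0).round(4),"n",n3.round(3),"tab",np.degrees(np.arctan2(-n3[1],-n3[0])).round(1),"tilt",np.arccos(n3[2]).round(2),"hi",hi.round(3),"hi-angle",np.degrees(np.arctan2(hi[1]-c[1],hi[0]-c[0])).round(1),"far-angle",np.degrees(np.arctan2(f[1]-c[1],f[0]-c[0])).round(1), "meanang",np.degrees(np.arctan2(*(q.mean(0)[:2]-c)[::-1])).round(1))
L=[("tall",(.4896,-.3857),.095),("a",(.4577,-.2207),.07),("b",(.4736,-.3032),.07)]
if __name__=="__main__":
    for f in sys.argv[1:]:
        d=np.load(f+".npz");print(f);lids(d["i"],d["P"],L)
E
python3 lid.py w1 top scene
python3 - <<'E'
from h import *
d=np.load("w1.npz");x,y,z=np.moveaxis(d["P"],-1,0)
s=(x>.4)&(x<.55)&(y<-.15)&(y>-.46)&(z>.024)&(z<.04)
print(cv2.minAreaRect((d["P"][s][:,:2]*1000).astype(np.float32)))
d=np.load("top.npz");p=d["P"].reshape(-1,3)
p=p[(p[:,0]>.64)&(p[:,0]<.674)&(abs(p[:,1]+.3)<.04)&(p[:,2]>.17)];print(p.mean(0),p.min(0),p.max(0))
d=np.load("scene.npz");p=d["P"].reshape(-1,3)
p=p[(p[:,0]>.63)&(p[:,0]<.675)&(abs(p[:,1]+.3)<.04)&(p[:,2]>.15)&(p[:,2]<.23)];print(p.mean(0),p.min(0),p.max(0))
E
```

```text
w1
tall 930 725 mean [ 0.4883 -0.3843  0.1106] n [-0.57  -0.085  0.817] tab 8.5 tilt 0.61 hi [ 0.505 -0.382  0.122] hi-angle 13.7 far-angle 148.0 meanang 132.5
a 852 711 mean [ 0.4572 -0.2219  0.0854] n [-0.442 -0.37   0.817] tab 39.9 tilt 0.61 hi [ 0.47  -0.211  0.098] hi-angle 38.3 far-angle -88.4 meanang -110.9
b 841 791 mean [ 0.4775 -0.3015  0.073 ] n [0.019 0.003 1.   ] tab -171.6 tilt 0.02 hi [ 0.474 -0.301  0.075] hi-angle 87.2 far-angle 16.4 meanang 24.1
top
tall 201 148 mean [ 0.4861 -0.3865  0.1089] n [-0.591 -0.111  0.799] tab 10.6 tilt 0.64 hi [ 0.503 -0.384  0.122] hi-angle 7.9 far-angle -161.6 meanang -166.7
a 189 138 mean [ 0.4548 -0.2227  0.084 ] n [-0.495 -0.325  0.806] tab 33.2 tilt 0.63 hi [ 0.468 -0.212  0.096] hi-angle 37.9 far-angle -137.7 meanang -145.7
b 193 139 mean [ 0.4763 -0.3029  0.0719] n [0.072 0.019 0.997] tab -164.9 tilt 0.07 hi [ 0.463 -0.303  0.074] hi-angle 178.9 far-angle 10.6 meanang 7.3
scene
tall 213 116 mean [ 0.4855 -0.3872  0.1086] n [-0.591 -0.116  0.798] tab 11.2 tilt 0.65 hi [ 0.502 -0.384  0.122] hi-angle 6.4 far-angle -169.3 meanang -160.4
a 173 100 mean [ 0.4546 -0.224   0.083 ] n [-0.504 -0.375  0.778] tab 36.7 tilt 0.68 hi [ 0.468 -0.215  0.095] hi-angle 30.0 far-angle -119.1 meanang -133.0
b 132 83 mean [ 0.4762 -0.304   0.0724] n [0.034 0.017 0.999] tab -153.8 tilt 0.04 hi [ 0.467 -0.303  0.074] hi-angle -179.4 far-angle 12.5 meanang -16.6
((474.9157409667969, -301.7755432128906), (64.37879943847656, 236.50445556640625), 10.940949440002441)
[ 0.66361088 -0.29976922  0.19974362] [ 0.6542148  -0.31917554  0.17528496] [ 0.67392404 -0.28059369  0.21109384]
[ 0.66293351 -0.30640038  0.19407357] [ 0.65242011 -0.32174684  0.17202927] [ 0.67446456 -0.28488233  0.21227779]
```

Call:
apply_moves(rows=[0.079, -0.132, 0.15, 0, 0, 0, 0.079, -0.132, 0.239, 0, 0, 0, 0.079, -0.132, 0.239, 0, 0, 0, 0.079, -0.132, 0.239, 0, 0, 0, 0.079, -0.132, 0.255, 0, 0, 0, 0.079, -0.132, 0.27, 0, 0, 0, 0.079, -0.132, 0.285, 0, 0, 0, 0.079, -0.132, 0.295, 0, 0, 0, 0.079, -0.132, 0.302, 0, 0, 0, 0.079, -0.132, 0.308, 0, 0, 0, 0.079, -0.132, 0.308, 0, 0, 0])

```text
t: 2.45
tool_pos: [0.4682, -0.212, 0.1488]
tool_rot: [-3.109, -0.449, 0.001]
contact_force: [0.5, -0.9, 0.5]
opening: -0.0001
grip_force: 0.0
```

Call:
apply_moves(rows=[0, 0, 0.003, 0, 0, 0, 0, 0, 0.005, 0, 0, 0, 0, 0, 0.007, 0, 0, 0, 0, 0, 0.007, 0, 0, 0])

```text
t: 2.85
tool_pos: [0.4687, -0.2121, 0.1454]
tool_rot: [3.109, 0.449, 0.001]
contact_force: [-1.5, -0.1, 2.1]
opening: 0.0002
grip_force: 1.3
```

Call:
apply_moves(rows=[0, 0, 0.002, 0, 0, 0, 0, 0, 0.004, 0, 0, 0, 0, 0, 0.006, 0, 0, 0, 0, 0, 0.006, 0, 0, 0])

```text
t: 3.25
tool_pos: [0.47, -0.2126, 0.1442]
tool_rot: [3.107, 0.449, 0.005]
contact_force: [-2.3, 1.4, 12.8]
opening: 0.0001
grip_force: 6.2
```

Call:
apply_moves(rows=[0, 0, -0.08, 0, 0, 0, 0, 0, -0.13, 0, 0, 0, -0.02, 0.15, -0.13, 0, 0, 0, -0.026, 0.289, -0.13, 0, 0, 0, -0.026, 0.289, -0.13, 0, 0, 0, -0.026, 0.289, -0.13, 0, 0, 0, -0.026, 0.289, -0.13, 0, 0, 0, -0.026, 0.289, -0.115, 0, 0, 0, -0.026, 0.289, -0.1, 0, 0, 0, -0.026, 0.289, -0.085, 0, 0, 0, -0.026, 0.289, -0.07, 0, 0, 0, -0.026, 0.289, -0.06, 0, 0, 0, -0.026, 0.289, -0.055, 0, 0, 0, -0.026, 0.289, -0.05, 0, 0, 0, -0.026, 0.289, -0.047, 0, 0, 0, -0.026, 0.289, -0.044, 0, 0, 0, -0.026, 0.289, -0.044, 0, 0, 0])

```text
t: 4.95
tool_pos: [0.5038, -0.3833, 0.1702]
tool_rot: [3.107, 0.449, 0.005]
contact_force: [1.9, 1.6, 6.6]
opening: -0.0001
grip_force: 3.2
```

Call:
apply_moves(rows=[0, 0, 0.003, 0, 0, 0, 0, 0, 0.005, 0, 0, 0, 0, 0, 0.005, 0, 0, 0])

```text
t: 5.25
tool_pos: [0.5047, -0.3839, 0.1693]
tool_rot: [3.105, 0.448, 0.008]
contact_force: [0.1, 1.2, 12.6]
opening: -0.0001
grip_force: 6.0
```

Call:
apply_moves(rows=[0, 0, -0.08, 0, 0, 0, 0, 0, -0.16, 0, 0, 0, -0.1, -0.03, -0.2, 0, 0, 0, -0.13, -0.03, -0.2, 0, 0, 0, -0.13, -0.03, -0.2, 0, 0, 0, -0.13, -0.03, -0.2, 0, 0, 0, -0.13, -0.03, -0.2, 0, 0, 0], grip=0.8)

```text
t: 5.95
tool_pos: [0.423, -0.3873, 0.2841]
tool_rot: [-3.108, -0.449, 0.0]
contact_force: [0.4, 0.7, -0.6]
opening: 0.0684
grip_force: 0.0
```

```bash
python3 - <<'E'
from h import *
i,P=cloud("wrist"); np.savez("w2",i=i,P=P)
cv2.imwrite("pics/w2.png",i); o=ctrl.get_obs();print(o["t"],o["tool_pos"],o["tool_rot"],o["opening"])
E
python3 lid.py w2
```

```text
6.0 [ 0.42313917 -0.38716938  0.28389083] [-3.10807845e+00 -4.49813242e-01  7.61317005e-04] 0.06803433653984088
w2
tall 1523 1454 mean [ 0.494  -0.3841  0.098 ] n [ 0.021 -0.002  1.   ] tab 173.5 tilt 0.02 hi [ 0.493 -0.378  0.1  ] hi-angle 67.0 far-angle 17.0 meanang 20.4
a 1457 1296 mean [ 0.4612 -0.2189  0.073 ] n [0.016 0.005 1.   ] tab -161.5 tilt 0.02 hi [ 0.458 -0.216  0.075] hi-angle 80.0 far-angle 35.2 meanang 27.3
b 1323 1223 mean [ 0.4774 -0.3021  0.0729] n [0.011 0.002 1.   ] tab -170.0 tilt 0.01 hi [ 0.483 -0.3    0.075] hi-angle 17.3 far-angle 8.5 meanang 16.7
```

View pics/w2.png

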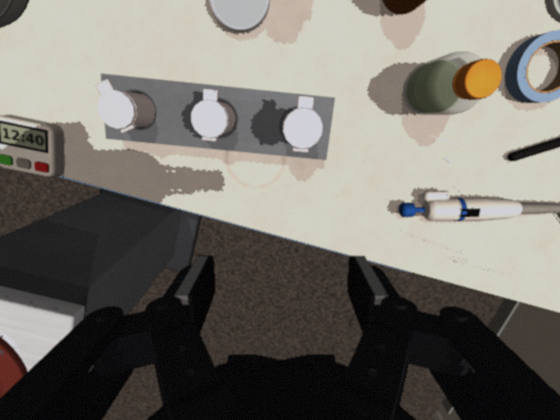

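All three lids are shut: the tall top is at 0.098 and the short ones at 0.073, both level. The tall vial is at (303,126) with its tab at (306,101). Now I'll refine the tall vial's axis and tab direction.

```bash
python3 - <<'E'
from h import *
d=np.load("w2.npz");P=d["P"];x,y,z=np.moveaxis(P,-1,0)
s=(np.hypot(x-.4902,y+.385)<.034)&(z>.094)&(z<.102)
p=P[s][:,:2]
# inscribed circle on a metric raster
g=1e-3/4; im=np.zeros((400,400),np.uint8)
q=((p-[.4902,-.385])/g+200).astype(int); im[q[:,1],q[:,0]]=255
im=cv2.morphologyEx(im,cv2.MORPH_CLOSE,np.ones((13,13)))
D=cv2.distanceTransform(im,2,5);_,r,_,c=cv2.minMaxLoc(D);c0=(np.array(c)-200)*g+[.4902,-.385]
print("centre",c0.round(4),"r",r*g)
rr=np.hypot(*(p-c0).T);
for lo in(.019,.021,.023):
    f=p[(rr>lo)&(p[:,0]>c0[0])].mean(0);print("tab",f.round(4),np.degrees(np.arctan2(*(f-c0)[::-1])).round(1),(rr>lo).sum())
w=p-p.mean(0);v=np.linalg.svd(w,full_matrices=False)[2][0];print("pca",np.degrees(np.arctan(v[1]/v[0])))
E
```

```text
centre [ 0.492  -0.3848] r 0.015437596321105957
tab [ 0.5133 -0.38  ] 12.4 153
tab [ 0.5143 -0.3798] 12.6 92
tab [ 0.5153 -0.3796] 12.3 49
pca 11.854822204105774
```

Call:
apply_moves(rows=[0.06, 0.015, 0, 0, 0, 0.049, 0.11, 0.028, 0, 0, 0, 0.049, 0.11, 0.028, 0, 0, 0, 0.049, 0.11, 0.028, 0.06, 0, 0, 0.049, 0.11, 0.028, 0.12, 0, 0, 0.049, 0.11, 0.028, 0.18, 0, 0, 0.049, 0.11, 0.028, 0.22, 0, 0, 0.049, 0.11, 0.028, 0.26, 0, 0, 0.049, 0.11, 0.028, 0.285, 0, 0, 0.049, 0.11, 0.028, 0.285, 0, 0, 0.049, 0.11, 0.028, 0.285, 0, 0, 0.049])

```text
t: 7.1
tool_pos: [0.491, -0.385, 0.1141]
tool_rot: [3.124, 0.329, 0.0]
contact_force: [-0.4, -0.0, 0.1]
opening: 0.0682
grip_force: 0.0
```

Call:
apply_moves(rows=[0, 0, 0, 0, 0, 0, 0, 0, 0, 0, 0, 0, 0, 0, 0, 0, 0, 0, 0, 0, 0, 0, 0, 0, 0, 0, 0, 0, 0, 0, 0, 0, 0, 0, 0, 0, 0, 0, 0, 0, 0, 0, 0, 0, 0, 0, 0, 0], grip=0, grip_force=25)

```text
t: 7.9
tool_pos: [0.4915, -0.3856, 0.1155]
tool_rot: [3.122, 0.329, 0.003]
contact_force: [0.1, 1.2, 5.5]
opening: 0.0335
grip_force: 25.2
```

Call:
apply_moves(rows=[0, 0, -0.02, 0, 0, 0, 0, 0, -0.05, 0, 0, 0, 0, 0, -0.09, 0, 0, 0, 0, 0, -0.13, 0, 0, 0, 0, 0, -0.17, 0, 0, 0, 0, 0, -0.2, 0, 0, 0, 0, 0, -0.225, 0, 0, 0, 0.03, -0.02, -0.228, 0, 0, 0, 0.06, -0.04, -0.228, 0, 0, 0, 0.09, -0.06, -0.228, 0, 0, 0, 0.12, -0.075, -0.228, 0, 0, 0.01, 0.13, -0.081, -0.228, 0, 0, 0.012, 0.13, -0.081, -0.228, 0, 0, 0.012, 0.13, -0.081, -0.228, 0, 0, 0.012, 0.13, -0.081, -0.228, 0, 0, 0.012, 0.13, -0.081, -0.228, 0, 0, 0.012])

```text
t: 9.5
tool_pos: [0.5563, -0.3217, 0.2505]
tool_rot: [-3.127, -0.298, 0.0]
contact_force: [-0.3, -0.3, -1.3]
opening: 0.0333
grip_force: 25.6
```

```bash
python3 - <<'E'
from h import *
o=ctrl.get_obs();print(o["t"],o["tool_pos"],o["tool_rot"],o["opening"],o["contact_force"])
for n in("scene","top","wrist"):
    i,P=cloud(n); np.savez(n+"3",i=i,P=P)
    x,y,z=np.moveaxis(P,-1,0)
    hsv=cv2.cvtColor(i,cv2.COLOR_BGR2HSV)
    s=(np.hypot(x-.557,y+.321)<.03)&(z>.13)&(z<.25)&(hsv[...,2]>110)
    p=P[s]; print(n,s.sum(), p.min(0).round(3) if len(p) else 0,p.max(0).round(3) if len(p) else 0)
i=np.load("scene3.npz")["i"]; w=np.load("wrist3.npz")["i"]
cv2.imwrite("pics/s3.png",np.hstack([cv2.resize(i[130:280,210:360],(400,400),interpolation=2),cv2.resize(w[0:420,70:490],(400,400))]))
E
```

```text
9.5 [ 0.55632921 -0.32171781  0.25049162] [-3.12742063e+00 -2.97982598e-01  3.62796398e-04] 0.03329729797469958 [-0.29134193 -0.32856416 -1.28887688]
scene 322 [ 0.536 -0.35   0.142] [ 0.568 -0.294  0.248]
top 8 [ 0.54  -0.31   0.148] [ 0.547 -0.295  0.197]
wrist 2869 [ 0.557 -0.334  0.142] [ 0.583 -0.306  0.235]
```

View pics/s3.png

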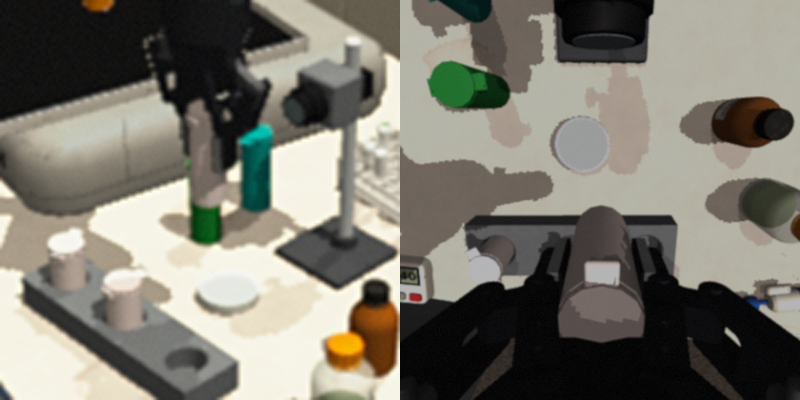

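The tall vial is held with its lid shut and its tab towards the camera, and the petri dish and others haven't moved. I'll check height, tilt, tab yaw and lens position from the wrist cloud.

```bash
python3 - <<'E'
from h import *
d=np.load("wrist3.npz");P=d["P"];x,y,z=np.moveaxis(P,-1,0)
a=np.radians(10.9);ux=np.array([np.cos(a),np.sin(a)]);uy=np.array([-ux[1],ux[0]])
s=(np.hypot(x-.557,y+.321)<.035)&(z>.13)&(z<.25)&(d["i"].max(-1)>60);p=P[s]
l=np.c_[(p[:,:2]-[.655,-.302])@np.c_[ux,uy],p[:,2]]
for lo in np.arange(.14,.24,.01):
    k=l[(l[:,2]>=lo)&(l[:,2]<lo+.01)]
    if len(k)>15:
        c=k[abs(k[:,1]-np.median(k[:,1]))<.006]
        print(lo.round(3),len(k),"front",np.percentile(c[:,0],90).round(4),"y",np.percentile(k[:,1],[3,50,97]).round(4))
t=l[l[:,0]>-.1+.0195];t=t[t[:,2]>.22];print("tab",len(t),t.mean(0).round(4)); print("zmax",np.percentile(l[:,2],[1,99]))
for f in("wrist3","top3","top","scene3"):
    d=np.load(f+".npz");q=d["P"].reshape(-1,3);q=q[(q[:,0]>.64)&(q[:,0]<.8)&(abs(q[:,1]+.3)<.06)&(q[:,2]>.15)&(q[:,2]<.23)]
    m=np.c_[(q[:,:2]-[.655,-.302])@np.c_[ux,uy],q[:,2]]; 
    b=m[m[:,0]<.018]; print(f,len(b),"lens face",np.percentile(b[:,0],[1,5]).round(4) if len(b) else "", "y",np.percentile(b[:,1],[2,98]).round(4) if len(b) else "","z",np.percentile(b[:,2],[2,98]).round(4) if len(b) else "")
    h=q[q[:,2]>.208]
    if len(h)>50: print("  head rect",cv2.minAreaRect((h[:,:2]*1000).astype(np.float32)), "y",np.percentile((h[:,:2]-[.655,-.302])@uy,[3,97]).round(4))
E
```

```text
0.14 159 front -0.0836 y [-0.0147 -0.0007  0.0128]
0.15 274 front -0.0834 y [-0.0149  0.0005  0.0154]
0.16 334 front -0.0835 y [-0.0139  0.0005  0.0152]
0.17 378 front -0.0835 y [-0.0121  0.001   0.015 ]
0.18 430 front -0.0835 y [-0.0123  0.0004  0.0138]
0.19 523 front -0.0834 y [-0.0116  0.0008  0.0136]
0.2 626 front -0.0834 y [-0.011   0.0013  0.0141]
0.21 432 front -0.0849 y [-0.0199  0.0082  0.0207]
0.22 513 front -0.0851 y [-0.0157  0.0085  0.0298]
0.23 5399 front -0.0771 y [-0.014  -0.0001  0.014 ]
tab 649 [-7.730e-02 -2.000e-04  2.318e-01]
zmax [0.14704588 0.23434981]
wrist3 4601 lens face [0.003  0.0031] y [-0.0179  0.0162] z [0.1814 0.2076]
top3 0 lens face  y  z 
top 189 lens face [0.0014 0.0018] y [-0.018   0.0167] z [0.1793 0.2101]
  head rect ((696.4821166992188, -295.5021667480469), (67.73189544677734, 49.65072250366211), 10.401937484741211) y [-0.0243  0.0217]
scene3 185 lens face [0.     0.0009] y [-0.0202  0.0126] z [0.1752 0.2105]
  head rect ((696.51220703125, -300.724365234375), (62.861629486083984, 61.99531555175781), 53.57326126098633) y [-0.0271  0.0193]
```

Call:
apply_moves(rows=[0.003, 0.002, -0.001, 0, 0, 0, 0.003, 0.002, -0.001, 0, 0, 0, 0.003, 0.002, -0.001, 0, 0, 0, 0.003, 0.002, -0.001, 0, 0, 0, 0.003, 0.002, -0.001, 0, 0, 0, 0.003, 0.002, -0.001, 0, 0, 0, 0.003, 0.002, -0.001, 0, 0, 0, 0.003, 0.002, -0.001, 0, 0, 0])

```text
t: 10.45
tool_pos: [0.5589, -0.3219, 0.2511]
tool_rot: [-3.127, -0.3, 0.0]
contact_force: [-0.2, 0.6, -0.0]
opening: 0.033
grip_force: 25.6
```

```bash
python3 - <<'E'
from h import *
o=ctrl.get_obs();print(o["t"],o["tool_pos"],o["opening"],abs(o["dq"]).max())
print(ctrl.finish_job())
E
```

```text
10.45 [ 0.55886697 -0.32192197  0.25106047] 0.032995916033925 0.001330249673028448
the job is handed in; nothing more can be done
None
```

Both lids are pressed shut and the job is handed in at 10.45 s, with the tall vial held upright about 10 cm in front of the lens, its tab facing the lens; the verdict was not shown.

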